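# Reverse the ratchet and back off the vessel plug

### The arm

A 6-joint arm with a two-finger parallel gripper is mounted at the origin on a cart in front of the work surface, level with it; the furniture and walls round the work are solid. World frame = base frame: x ahead of the robot, y to its left, z up, the work surface at z = 0. Lengths are in m, angles in rad, forces in N, time in s.
With the tool pointing down it reaches from about 0.35 to 0.925 m from the base axis. Payload 6.4 kg.
Tool frame: the origin (TCP) lies at the very end of the fingers, on their centre line; the grasp point (between the pads) lies 19 mm behind it (r.grip_depth is the distance from the TCP to the grasp point, in m); z points along the fingers, y is the line along which they close (so a half turn about z gives the same grasp; the last joint's range is limited). The gripper opens to 85 mm and grips with 20 to 120 N. Pads are 22 mm wide; open, the fingers measure 114 mm over their backs; the gripper's body (76 mm by 85 mm) begins 54 mm behind the grasp point. The pads swing forward as they close: fully open they stand 13 mm farther back than shut.
Start: joints at [-1.401, 0.245, 1.558, -0, 1.339, -0.174], TCP at [0.219, -0.612, 0.231] pointing down, gripper open.
Joint ranges: [-3.13, 3.13], [-1.02, 2.26], [0.13, 2.54], [-0.95, 4.09], [0.21, 2.88], [-2.74, 2.74]. Speed limits (rad/s): [2.57, 2.57, 3.14, 3.14, 3.14, 3.14].

### API

Orientations are given as a rotation vector (axis times angle).
In Python, from plant import r gives the robot as it stands. The module is installed in compiled form; this text tells all that it offers.
- The arm moves only by the tool nudge_tcp, called after "Call:" as a command line: name --argument value ..., lists and objects as JSON in quotes. Schema: {"type":"object","properties":{"segments":{"type":"array","items":{"type":"number"},"minItems":6,"maxItems":60},"finger_gap":{"type":"number"},"grip_force":{"type":"number"},"only":{"type":"string"},"quiet":{"type":"boolean"},"lines":{"type":"string"}},"required":["segments"],"additionalProperties":false}. segments is one flat list of numbers that holds 1 to 10 rows one after another, with no inner brackets; each row has 6 numbers: dx, dy, dz in normalised numbers (1 is 0.5 m), then a rotation vector rx, ry, rz in normalised numbers (1 is 2 pi rad); each row is the pose to reach, as a shift and turn from the pose commanded when the call began, along the tool's axes at that moment; what a row does not reach only later rows make up. A row lasts 1/8 s, in which the tool goes at most 0.0625 m and 0.188 rad, less where a joint would pass 70% of its speed; a pose out of reach is approached as far as the arm can. finger_gap is the opening from 0.0 (shut) to 1.0 (fully open), set as the call begins (left out keeps the last). The fingers move at their own pace and stop on an object; grip_force is the grip in N (left out, the last holds). Time passes only in rows, so rows that do not move let the fingers close. The tool returns the time, the measured TCP pose, the force, the opening and the grip force at its end. only (a regular expression) keeps the lines of the reply that match it, lines (a string "A,B") keeps lines A to B, and quiet returns only ok. A shift or turn number past 1, either way, is cut back to 1. Input that does not fit is refused with a message, and nothing moves.
- r.get_state(): the state, without advancing time (a new reading comes with each control period).
- r.grab_frame(name): name is "scene" or "top"; returns a dict with "image" (420x560x3 uint8, red, green, blue), "depth" (420x560 float32, m along the optical axis (not along the pixel's ray), 0 where there is no reading), "fx", "fy", "cx", "cy" (pixels), "R" (3x3) and "t" (3): a world point X has camera coordinates R X + t. Camera axes: x right, y down, z forward; pixel columns grow to the right and rows downward; lengths in m; the calibration is good to about 2 mm. A picture is of the moment at which its call begins.
- r.job_done(): hands the job in; it is judged then, once.
The state is a dict: "clock": time; "joint_pos": joint angles; "qd": joint speeds; "joint_torque": joint torques, N m; "tcp_pos": TCP position; "orientation": TCP orientation; "force": force on the tool from outside, world axes, zero at the start; "moment": the same for the moment, N m; "width": opening from 0.0 (shut) to 1.0 (fully open); "finger_force": force on a finger pad.
Only numpy, scipy, OpenCV 4.12 (cv2) and the standard library are available. Lean on these libraries where they do the work, as an engineer would, in place of code of your own. Each camera call takes 0.05 s, during which the arm holds its last target. There are 200 camera calls.

### The job

The hex plug of the leaning steel vessel is tight, and the ratchet fitted to it is still set to tighten. Flip the ratchet's reversing lever fully over to the loosening side, then work the handle to and fro between its stop pins until the plug has been backed off by at least a quarter turn (counterclockwise, looking at the head). Do not tighten the plug any further, leave the lever on the loosening side, and do not disturb the things standing and lying around; let go at the end.

Things in the scene. Friction and masses are not known exactly. Their poses are not given: they have to be found in the camera images.
- holder: Fixed grey holder, base plate 210 x 200 x 12 mm, carrying the steel vessel and its ratchet. Origin on the bench under head_axis. Axes at yaw 0: x away from the robot, y left, z up. The plug axis leans 30 deg from vertical toward -x, to the robot. 'Outward' = up along that axis; 'down the slope' = -x and 30 deg down. The base reaches 90 mm in front of the origin and 120 mm behind.
- head_axis (a point): Middle of the round steel ratchet head (88 mm wide, 26 mm thick), 175 mm above the bench, on the axis about which plug and handle turn. Axes as the holder's.
- shield_edge (a point): Middle of the front edge, underside, of the horizontal clear plastic splash shield (200 mm wide, 5 mm thick, on two rear posts), 305 mm above the bench, 112 mm in front of head_axis. It roofs the head and the lever: a hand pointing straight down cannot reach the lever; come from the front, tilted 30 to 40 deg. The handle's grip lies in front of it.
- ratchet (a joint): Angle (rad) of the ratchet handle about the plug axis: 0 = straight down the slope, positive = counterclockwise looking at the head (its end swings to the right seen from the robot). Stop pins limit it to -0.62 .. 0.62. It stays where it is left; swinging it alone takes about 0.3 N m, with the plug about 1.1 N m.
- grip (a point): On the centre line of the handle's black round ribbed grip, 175 mm from the plug axis. The grip is 25 mm thick, 125 to 215 mm from the axis, with 50 mm free below. The handle lies in the plane through head_axis square to the plug axis. Site axes turn with the handle: x up the slope toward the head, y left, z outward.
- lever (a joint): Angle (rad) of the reversing lever relative to the handle; 0 = along the handle, positive = knob to the right seen from the robot; stops at -0.4 and 0.4, stiff, stays where it is left. Fully right = loosening: the handle drives the plug swinging right, clicks freely swinging left. Fully left = tightening. Push the knob with about 3 N. Up to 0.45 rad of a stroke is lost before it bites.
- lever_pivot (a point): Pivot of the reversing lever on top of the head, 54 mm from the plug axis toward the handle, 20 mm outward of the handle's middle plane; its axis is parallel to the plug axis. The lever's flat bar, 11 mm wide, points along the handle, over the handle's steel shank (22 mm wide, 14 mm thick).
- lever_knob (a point): Upper part of the lever's upright knob, a light metal cylinder 16 mm across, 45 mm from the lever's pivot. The knob spans 14 to 40 mm outward of the middle plane of head and handle; this point is 30 mm outward.
- plug (a joint): Angle (rad) of the dark hex plug (34 mm across corners); its top with an engraved white line shows in the middle of the head. 0 = tight as found (line up and down the slope), positive = loosened, counterclockwise looking at the head. Takes 0.8 N m to turn, stays where it is left, turns from -0.35 to 2.8.
- bottle_ethanol: Bystander: clear screw-cap bottle with blue cap, 56 mm across, 105 mm tall; origin at the centre of its underside, z up.
- flask: Bystander: conical glass flask, 64 mm across, 102 mm tall; origin at the centre of its underside, z up.
- marker_0: Bystander: black marker pen 134 mm long, 14 mm thick, lying on the bench in front of the holder, at times below the handle; origin at its underside's centre.
- petri_0: Bystander: petri dish 91 mm across, 16 mm high; origin at the centre of its underside.

How it is judged:
By the outcome, as a careful person would: the job done as asked, in the order asked, and still so for the second after the job is handed in, with the robot touching nothing.
It also fails if it takes over 67 s, if anything falls off the work surface, if the arm or the gripper's body presses on something with over 40 N, if the wrist force passes 120 N, or if a joint passes its speed limit or range.

## Working session

There is one attempt and no reset: what is moved stays moved. The work goes in short steps, Python scripts to look and compute and a tool call to move; the robot and the scene stay as the last step left them, time stands still between calls to the robot, and variables do not carry over. Pictures are saved under pics/ and viewed, at most 10 in all, crops included, and the job is handed in when it is done.

```bash
mkdir -p pics; python3 - <<'E'
from plant import r
import cv2,numpy as np
for n in("scene","top"):
    f=r.grab_frame(n);np.savez(f"{n}0.npz",**f)
    cv2.imwrite(f"pics/{n}0.png",f["image"][:,:,::-1]);print(n,f["fx"],f["cx"],f["cy"],(-f["R"].T@f["t"]).round(3),f["R"].round(3).tolist())
print(r.get_state())
E
```

```text
scene 497.8728532839888 282.22620652084737 201.6433432726659 [-0.235  0.65   0.842] [[-0.621, -0.784, 0.017], [-0.45, 0.338, -0.827], [0.642, -0.521, -0.563]]
top 404.6582596881035 277.5592678976937 208.19753087027053 [-0.222  0.236  1.164] [[-0.254, -0.967, 0.003], [-0.763, 0.199, -0.615], [0.594, -0.158, -0.788]]
{'clock': 0.1, 'joint_pos': array([-1.40111163e+00,  2.45762861e-01,  1.55890408e+00, -2.17390171e-05,
        1.33868927e+00, -1.74080272e-01]), 'qd': array([-0.00061833, -0.00050114, -0.00364335, -0.00022455, -0.00160621,
        0.00105472]), 'joint_torque': array([ 5.17792341e-04, -4.30669391e+01, -3.27128541e+01, -1.51038689e-04,
        2.82272747e-03, -2.87355270e-06]), 'tcp_pos': array([ 0.21899818, -0.61146059,  0.23027216]), 'orientation': array([-3.09356087e+00, -5.37035942e-01,  2.71213192e-05]), 'force': array([-0.37353698, -0.92587541,  0.39548147]), 'moment': array([-0.01009046,  0.00745945,  0.00733019]), 'finger_force': 0.0, 'width': 1.0004667785502912}
```

View pics/scene0.png

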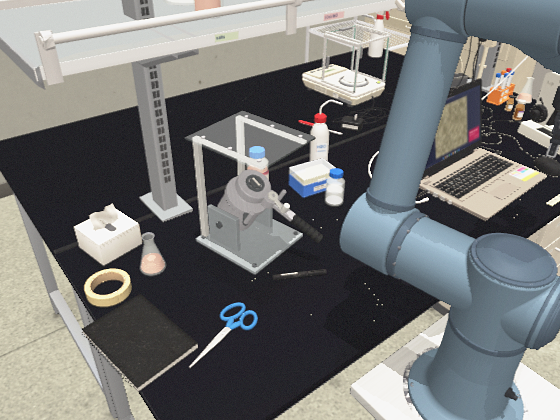

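View pics/top0.png

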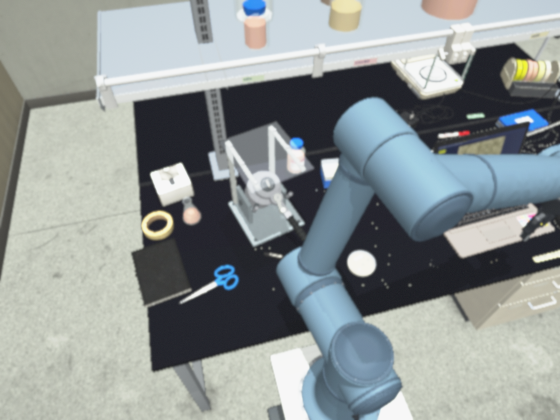

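The scene view shows the holder at about (250,240), the head near (253,185) and the handle running to (320,238), with the pen at (300,273). The top view shows the head near (265,188) and the handle to (305,240). I'll zoom in on both.

```bash
python3 - <<'E'
import cv2,numpy as np
a=np.load("scene0.npz");b=np.load("top0.npz")
A=cv2.resize(a["image"][160:280,185:335,::-1],None,fx=5,fy=5,interpolation=cv2.INTER_CUBIC)
B=cv2.resize(b["image"][155:255,215:325,::-1],None,fx=6,fy=6,interpolation=cv2.INTER_CUBIC)
for im,u0,v0,s in((A,185,160,5),(B,215,155,6)):
    for k in range(0,im.shape[1],10*s): cv2.putText(im,str(u0+k//s),(k,10),0,.35,(0,255,255));cv2.line(im,(k,12),(k,18),(0,255,255))
    for k in range(0,im.shape[0],10*s): cv2.putText(im,str(v0+k//s),(0,k+4),0,.35,(0,255,255));cv2.line(im,(24,k),(30,k),(0,255,255))
cv2.imwrite("pics/A.png",A);cv2.imwrite("pics/B.png",B)
def P(f,u,v):
    z=f["depth"][v,u];c=np.array([(u-f["cx"])/f["fx"],(v-f["cy"])/f["fy"],1])*z
    return (f["R"].T@(c-f["t"])).round(3)
for p in((253,183),(281,196),(290,208),(300,218),(315,235),(300,273),(253,260),(215,240),(285,238)):print("s",p,P(a,*p))
for p in((265,188),(290,222),(300,236),(275,255),(262,235)):print("t",p,P(b,*p))
E
```

```text
s (253, 183) [0.61  0.058 0.195]
s (281, 196) [ 0.594 -0.018  0.135]
s (290, 208) [ 0.687 -0.127 -0.   ]
s (300, 218) [ 0.511 -0.012  0.117]
s (315, 235) [ 0.465 -0.023  0.087]
s (300, 273) [0.443 0.04  0.012]
s (253, 260) [0.55  0.105 0.014]
s (215, 240) [0.676 0.138 0.014]
s (285, 238) [ 0.572 -0.016  0.013]
t (265, 188) [0.502 0.08  0.307]
t (290, 222) [0.508 0.    0.11 ]
t (300, 236) [ 0.463 -0.021  0.086]
t (275, 255) [0.459 0.063 0.011]
t (262, 235) [0.546 0.086 0.013]
```

View pics/A.png

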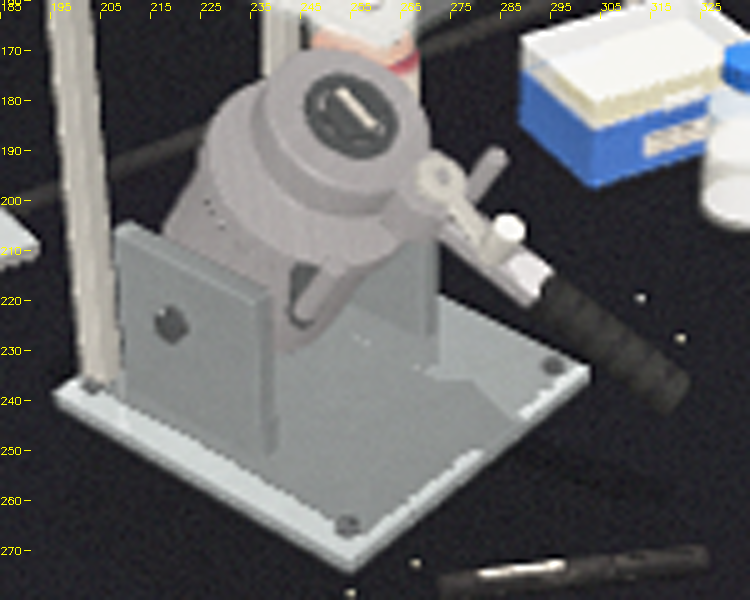

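View pics/B.png

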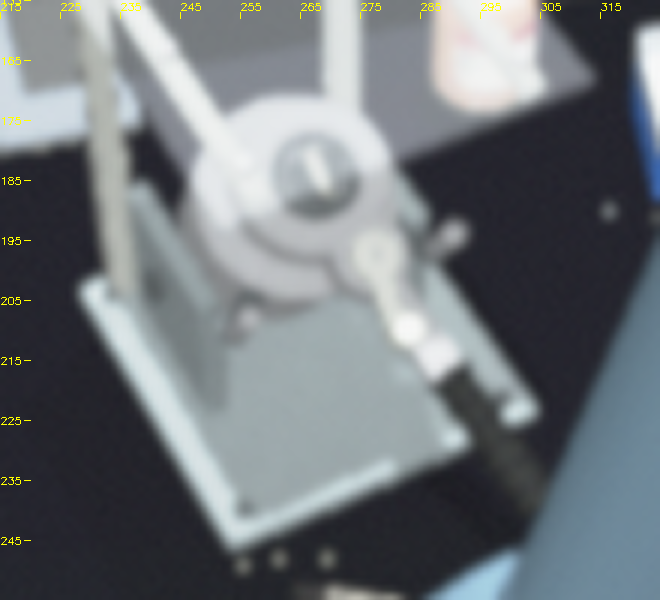

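The crops show:

| Point | Scene pixel | Top pixel |
|---|---|---|
| Plug | (255,183) | (267.5,184) |
| Lever pivot | (272.6,195) | (277.6,196) |
| Knob top | (287,205) | (283,209) |

The handle sits well to the right, and the lever is tilted left relative to it. Next I'll triangulate these.

```bash
cat >h.py <<'E'
import numpy as np
from scipy.spatial.transform import Rotation as Ro
a=np.load("scene0.npz");b=np.load("top0.npz")
def ray(f,u,v):
    d=f["R"].T@np.array([(u-f["cx"])/f["fx"],(v-f["cy"])/f["fy"],1]);return -f["R"].T@f["t"],d/np.linalg.norm(d)
def pl(f,u,v,z):
    o,d=ray(f,u,v);return o+d*(z-o[2])/d[2]
def tri(p,q,A=a,B=b):
    o,d=ray(A,*p);O,D=ray(B,*q)
    s=np.linalg.lstsq(np.c_[d,-D],O-o,rcond=None)[0];x=o+d*s[0];y=O+D*s[1]
    return (x+y)/2,np.linalg.norm(x-y)
cA=lambda x,y:(185+(x+.5)/5-.5,160+(y+.5)/5-.5)
cB=lambda x,y:(215+(x+.5)/6-.5,155+(y+.5)/6-.5)
E
python3 - <<'E'
from h import *
np.set_printoptions(precision=4,suppress=True)
for n,p,q in(("plug",(351,115),(317,176)),("pivot",(440,177),(378,250)),("knobtop",(511,226),(410,324)),("gripstart",(543,290),(447,372)),("FL",(350,566),(232,545)),("FR",(588,370),(537,410)),("BL",(55,392),(82,290))):
    print(n,*tri(cA(*p),cB(*q)))
C={n:pl(a,*cA(*p),.012) for n,p in(("FL",(350,560)),("FR",(588,368)),("BL",(55,392)))};print(C)
e=C["FL"]-C["FR"];yaw=np.arctan2(-e[0],e[1]);e2=C["BL"]-C["FL"];print("yaw",yaw,np.arctan2(e2[1],e2[0]),np.linalg.norm(e),np.linalg.norm(e2))
# grip end centre
print("pen",pl(a,185+440/5,160+585/5,.007),pl(a,185+708/5,160+553/5,.007))
E
```

```text
plug [0.6181 0.0466 0.1878] 0.0005278225510600734
pivot [0.5785 0.0226 0.1633] 0.0017175854284692635
knobtop [0.5278 0.0184 0.1603] 0.002138518118814726
gripstart [ 0.5262 -0.0023  0.1137] 0.0016289940272470884
FL [0.517  0.1239 0.0058] 0.0006482898021670567
FR [ 0.5629 -0.0696  0.0079] 0.0009368812828546751
BL [0.7163 0.1729 0.0119] 0.0009815852022415595
{'FL': array([0.5145, 0.1252, 0.012 ]), 'FR': array([ 0.5609, -0.0672,  0.012 ]), 'BL': array([0.7168, 0.173 , 0.012 ])}
yaw 0.23646489639893153 0.23206550689674565 0.19790660186075895 0.20779325794794573
pen [0.4761 0.0978 0.007 ] [ 0.4137 -0.0221  0.007 ]
```

```bash
cat >>h.py <<'E'
np.set_printoptions(precision=4,suppress=True)
H=np.array([.6247,.049,.175]);yaw=.234
c,s=np.cos(yaw),np.sin(yaw);Xh=np.array([c,s,0]);ez=np.array([0,0,1.])
ax=-.5*Xh+np.cos(np.pi/6)*ez;d0=-np.cos(np.pi/6)*Xh-.5*ez;rt=np.array([s,-c,0])
def loc(P): P=P-H;return np.array([P@d0,P@rt,P@ax])
def wor(x,y,z): return H+x*d0+y*rt+z*ax
def pol(r_,th,z): return wor(r_*np.cos(th),r_*np.sin(th),z)
E
python3 - <<'E'
from h import *
for n,p,q in(("plug",(351,115),(317,176)),("pivot",(440,177),(378,250)),("knobtop",(511,226),(410,324)),("gripstart",(543,290),(447,372))):
    l=loc(tri(cA(*p),cB(*q))[0]);print(n,l,np.arctan2(l[1],l[0]),np.hypot(l[0],l[1]))
# grip points along midline in scene: ray meets plane z_local=8
for x,y in((545,288),(600,330),(660,375),(675,390)):
    o,d=ray(a,*cA(x,y));t=((H-o)@ax+8e-3)/(d@ax);l=loc(o+t*d);print(l,np.arctan2(l[1],l[0]),np.hypot(*l[:2]))
from plant import r
st=r.get_state();print(Ro.from_rotvec(st["orientation"]).as_matrix())
E
```

```text
plug [-0.0004  0.0008  0.0146] 2.0666164041844812 0.0008772297682257527
pivot [0.0501 0.015  0.0154] 0.2912967540139035 0.05226703852888814
knobtop [0.0951 0.0072 0.038 ] 0.07596581772197024 0.0954175400774623
gripstart [0.1239 0.0271 0.0008] 0.21493212131427822 0.1268619236336028
[0.1257 0.0228 0.008 ] 0.17911805963180885 0.12771538890652057
[0.159  0.0305 0.008 ] 0.18963330566317538 0.16186305147493257
[0.195  0.0393 0.008 ] 0.19911731849038516 0.19889193059956117
[0.2054 0.0399 0.008 ] 0.1916763023673084 0.2092067675630527
[[ 0.9415  0.337  -0.0003]
 [ 0.337  -0.9415  0.0017]
 [ 0.0003 -0.0017 -1.    ]]
```

```bash
cat >>h.py <<'E'
def rot(th,extra=0):
    "tool: z = -plug axis leaned extra more to robot, y tangential at handle angle th"
    d=np.cos(th)*d0+np.sin(th)*rt;y=-np.sin(th)*d0+np.cos(th)*rt
    return Ro.from_rotvec(-y*extra)*Ro.from_matrix(np.c_[-d,y,-ax])
def rel(p,R):
    from plant import r
    st=r.get_state();R0=Ro.from_rotvec(st["orientation"])
    return np.r_[R0.inv().apply(p-st["tcp_pos"]),(R0.inv()*R).as_rotvec()].round(3)
E
python3 - <<'E'
from h import *
for n,p,q in(("rpin",(496,158),(455,232)),("lpin",(308,312),(248,320))):
    l=loc(tri(cA(*p),cB(*q))[0]);print(n,l)
R=rot(0,.14);print("tool z",R.as_matrix()[:,2],"tilt",np.degrees(np.arccos(-R.as_matrix()[2,2])))
k=wor(.097,.004-.045,.027);z=R.as_matrix()[:,2]
for u in(.12,0):print(u,k-u*z,rel(k-u*z,R))
E
```

```text
rpin [0.0552 0.0638 0.0017]
lpin [ 0.0518 -0.0479 -0.0557]
tool z [ 0.3641  0.0868 -0.9273] tilt 21.978590868168446
0.12 [0.4767 0.0559 0.2612] [ 0.468 -0.541 -0.03  -0.023  0.383  0.108]
0 [0.5203 0.0663 0.1499] [ 0.512 -0.536  0.081 -0.023  0.383  0.108]
```

```bash
sed -i 's/from_rotvec(-y\*extra)/from_rotvec(y*extra)/' h.py; python3 - <<'E'
from h import *
R=rot(0,.14);z=R.as_matrix()[:,2];print(z)
k=wor(.097,.004-.045,.027)
for u in(.13,0):print(u,k-u*z,rel(k-u*z,R))
E
```

```text
[ 0.5992  0.1428 -0.7878]
0.13 [0.4425 0.0477 0.2523] [ 0.433 -0.545 -0.021 -0.038  0.663  0.105]
0 [0.5203 0.0663 0.1499] [ 0.512 -0.536  0.081 -0.038  0.663  0.105]
```

The rows are not in the units I measure in: shifts go in shares of 0.5 m and turns go in shares of 2 pi rad. I convert before sending: -0.5 m is -1, -0.25 m is -0.5, 0.66 rad is 0.105.

Call:
nudge_tcp --segments '[0.08, -0.1, -0.04, 0, 0.0095, 0.0016, 0.16, -0.2, -0.06, 0, 0.0207, 0.0032, 0.24, -0.3, -0.06, 0, 0.0318, 0.0048, 0.32, -0.4, -0.06, -0.0016, 0.0414, 0.0064, 0.4, -0.5, -0.06, -0.0032, 0.0525, 0.008, 0.48, -0.6, -0.06, -0.0032, 0.0637, 0.0095, 0.56, -0.7, -0.06, -0.0048, 0.0732, 0.0111, 0.64, -0.8, -0.06, -0.0048, 0.0844, 0.0127, 0.72, -0.9, -0.06, -0.0048, 0.0955, 0.0159, 0.8, -1, -0.06, -0.0064, 0.105, 0.0159]' --finger_gap 0 --grip_force 30

```text
clock: 1.35
tcp_pos: [0.421, -0.023, 0.2611]
orientation: [-2.884, -0.345, -0.995]
force: [0.9, -0.4, -0.4]
width: -0.001
finger_force: 0.0
```

```bash
python3 - <<'E'
from h import *
R=rot(0,.14);z=R.as_matrix()[:,2]
k=wor(.097,.004-.045,.027)
for u in(.13,.06,0):print(u,k-u*z,rel(k-u*z,R))
E
```

```text
0.13 [0.4425 0.0477 0.2523] [ 0.024 -0.064  0.03   0.003 -0.     0.005]
0.06 [0.4844 0.0577 0.1971] [ 0.024 -0.064  0.1    0.003 -0.     0.005]
0 [0.5203 0.0663 0.1499] [ 0.024 -0.064  0.16   0.003 -0.     0.005]
```

In the tool's units: 0.1 m is 0.2, -0.064 m is -0.128.

Call:
nudge_tcp --segments '[0.04, -0.1, 0.02, 0, 0, 0, 0.048, -0.128, 0.1, 0, 0, 0, 0.048, -0.128, 0.2, 0, 0, 0, 0.048, -0.128, 0.2, 0, 0, 0]'

```text
clock: 1.85
tcp_pos: [0.4816, 0.0583, 0.1901]
orientation: [-2.885, -0.349, -0.97]
force: [-1.2, 0.7, -0.4]
width: -0.002
finger_force: 0.0
```

```bash
python3 - <<'E'
from h import *
from plant import r
import cv2
ims=[]
for n,(x,y) in(("scene",(200,120)),("top",(205,120))):
    f=r.grab_frame(n);np.savez(n+"1.npz",**f);ims.append(cv2.resize(f["image"][y:y+150,x:x+130,::-1],None,fx=3,fy=3,interpolation=cv2.INTER_CUBIC))
cv2.imwrite("pics/c1.png",np.hstack(ims))
print(rel(wor(.097,.004-.045,.027),rot(0,.14)))
E
```

```text
[ 0.001 -0.001  0.06   0.001  0.004  0.006]
```

View pics/c1.png

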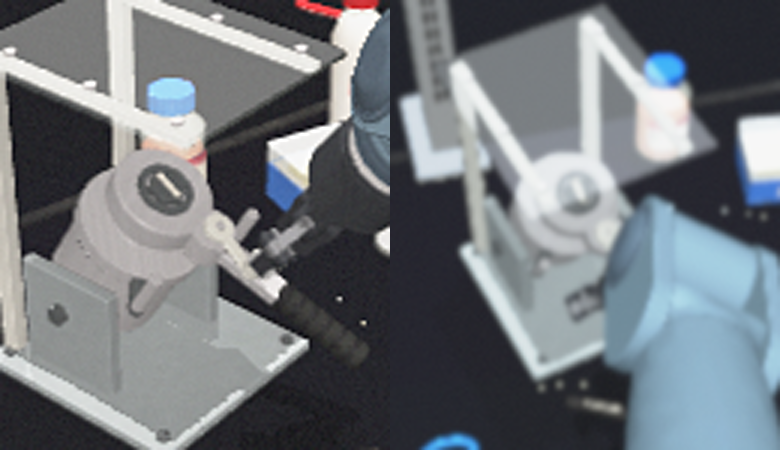

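The picture shows the wrist tilted below the shield's front edge. The fingertips, at about (287,207) in the scene view, are above and to the left of the knob. I'll descend.

In the tool's units: 0.06 m is 0.12, 0.03 m is 0.06.

Call:
nudge_tcp --segments '[0, 0, 0.06, 0, 0, 0, 0, 0, 0.12, 0, 0, 0, 0, 0, 0.12, 0, 0, 0]'

```text
clock: 2.33
tcp_pos: [0.5201, 0.0643, 0.1505]
orientation: [-2.884, -0.347, -0.992]
force: [-0.1, 0.6, 0.4]
width: -0.003
finger_force: 0.0
```

Call:
nudge_tcp --segments '[0, 0.02, 0, 0, 0, 0, 0, 0.03, 0, 0, 0, 0, 0, 0.04, 0, 0, 0, 0, 0, 0.05, 0, 0, 0, 0, 0, 0.06, 0, 0, 0, 0]'

```text
clock: 2.95
tcp_pos: [0.5265, 0.0359, 0.1492]
orientation: [-2.884, -0.348, -0.988]
force: [-2.6, 2.3, 1.5]
width: 0.0
finger_force: 1.5
```

In the tool's units: 0.02 m is 0.04, 0.015 m is 0.03.

Call:
nudge_tcp --segments '[0, 0.01, 0, 0, 0, 0, 0, 0.02, 0, 0, 0, 0, 0, 0.03, 0, 0, 0, 0, 0.004, 0.04, 0, 0, 0, 0]'

```text
clock: 3.45
tcp_pos: [0.533, 0.0164, 0.1504]
orientation: [-2.885, -0.348, -0.989]
force: [-2.0, 1.5, -1.9]
width: -0.001
finger_force: 1.2
```

Call:
nudge_tcp --segments '[0.004, 0.008, 0, 0, 0, 0, 0.006, 0.016, 0, 0, 0, 0, 0.006, 0.016, 0, 0, 0, 0]'

```text
clock: 3.82
tcp_pos: [0.5379, 0.009, 0.1532]
orientation: [-2.885, -0.347, -0.992]
force: [-0.8, 1.7, -1.0]
width: -0.002
finger_force: 0.6
```

```bash
python3 - <<'E'
from h import *
from plant import r
import cv2
print(loc(r.get_state()["tcp_pos"]))
f=r.grab_frame("scene");np.savez("scene2.npz",**f)
cv2.imwrite("pics/c2.png",cv2.resize(f["image"][160:260,225:345,::-1],None,fx=5,fy=5,interpolation=cv2.INTER_CUBIC))
E
```

```text
[0.092  0.0188 0.028 ]
```

View pics/c2.png

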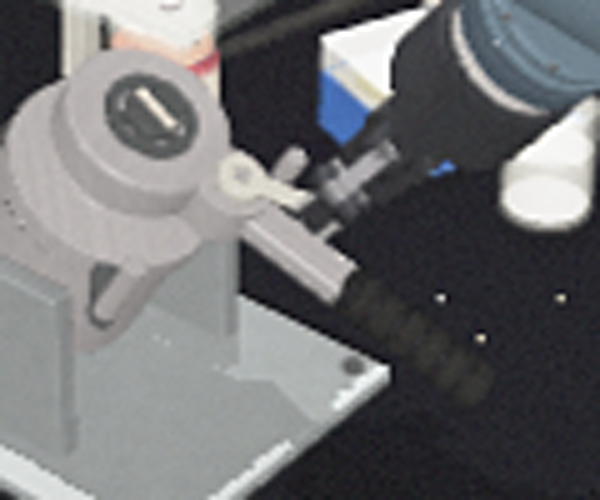

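The lever at crop (240,172)→(310,197) has swung to the right of the shank and the handle hasn't moved. I'll push on until the lever reaches its stop.

In the tool's units: 0.01 m is 0.02, 0.007 m is 0.014.

Call:
nudge_tcp --segments '[0, 0.008, 0, 0, 0, 0, 0, 0.014, 0, 0, 0, 0, 0, 0.02, 0, 0, 0, 0, 0, 0.02, 0, 0, 0, 0]'

```text
clock: 4.38
tcp_pos: [0.5396, 0.0014, 0.153]
orientation: [-2.88, -0.349, -0.988]
force: [-0.4, 9.9, 2.5]
width: 0.004
finger_force: 4.5
```

Call:
nudge_tcp --segments '[0, 0.008, 0, 0, 0, 0, 0.004, 0.016, 0, 0, 0, 0, 0.004, 0.02, 0, 0, 0, 0, 0.004, 0.02, 0, 0, 0, 0]'

```text
clock: 4.88
tcp_pos: [0.5414, -0.0073, 0.1517]
orientation: [-2.881, -0.351, -0.98]
force: [-7.8, 6.8, -0.5]
width: -0.002
finger_force: 3.8
```

```bash
python3 - <<'E'
from h import *
from plant import r
print(loc(r.get_state()["tcp_pos"]))
E
```

```text
[0.0932 0.0354 0.0269]
```

The force rose to 10 N, so the lever is on its stop and the handle is now moving. I'll back off, lift out and look.

In the tool's units: -0.13 m is -0.26, -0.1 m is -0.2.

Call:
nudge_tcp --segments '[0, -0.02, 0, 0, 0, 0, 0, -0.02, -0.06, 0, 0, 0, 0, -0.02, -0.14, 0, 0, 0, -0.06, 0, -0.2, 0, 0, 0, -0.16, 0, -0.26, 0, 0, 0, -0.16, 0, -0.26, 0, 0, 0]' --finger_gap 0.65

```text
clock: 5.62
tcp_pos: [0.4106, -0.049, 0.2163]
orientation: [-2.894, -0.345, -1.005]
force: [0.6, 0.5, 0.0]
width: 0.652
finger_force: 0.0
```

```bash
python3 - <<'E'
from h import *
from plant import r
import cv2
f=r.grab_frame("scene");np.savez("scene3.npz",**f);g=r.grab_frame("top");np.savez("top3.npz",**g)
cv2.imwrite("pics/c3.png",np.hstack([cv2.resize(f["image"][160:260,235:335,::-1],(390,390),interpolation=cv2.INTER_CUBIC),cv2.resize(g["image"][155:255,235:335,::-1],(390,390),interpolation=cv2.INTER_CUBIC)]))
E
```

```text
(no output)
```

View pics/c3.png

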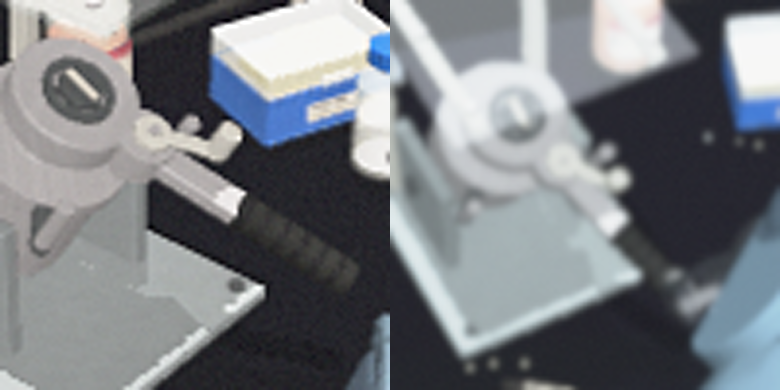

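The lever is now clearly right of the handle, with the knob at crop (228,140), and the grip runs from (240,210) to (350,278). Now for the handle and lever angles and the grasp move.

```bash
python3 - <<'E'
from h import *
F=lambda x,y:(235+(x+.5)/3.9-.5,160+(y+.5)/3.9-.5)
def onpl(x,y,h):
    o,d=ray(a,*F(x,y));l=loc(o+((H-o)@ax+h)/(d@ax)*d);return l
ths=[]
for p in((242,210),(297,241),(346,273)):
    l=onpl(*p,.008);ths.append(np.arctan2(l[1],l[0]));print(l,ths[-1],np.hypot(*l[:2]))
pv=onpl(153,132,.023);k=onpl(229,138,.04);print("pivot",pv,"knob",k,"lever abs",np.arctan2(*(k-pv)[1::-1]))
th=np.mean(ths)
for t in(th,):
  R=rot(t);z=-ax;p=pol(.172,t,-.017);print(t,p,rel(p-.08*z,R),rel(p,R))
E
```

```text
[0.1228 0.0386 0.008 ] 0.3048158382167542 0.12877145200247245
[0.1604 0.0552 0.008 ] 0.331364726550078 0.16957794834089648
[0.1962 0.0674 0.008 ] 0.3307939211693154 0.20744433364299722
pivot [0.0513 0.015  0.023 ] knob [0.0862 0.0434 0.04  ] lever abs 0.6851446283473058
0.32232482864538253 [ 0.5082 -0.0348  0.0787] [ 0.007  0.012  0.086  0.026 -0.134 -0.316] [-0.004  0.012  0.165  0.026 -0.134 -0.316]
```

In the tool's units: 0.165 m is 0.33, 0.12 m is 0.24, -0.316 rad is -0.0503.

Call:
nudge_tcp --segments '[0.006, 0.012, 0.08, 0.0016, -0.0111, -0.0255, 0.014, 0.024, 0.172, 0.0041, -0.0213, -0.0503, 0.006, 0.024, 0.24, 0.0041, -0.0213, -0.0503, -0.008, 0.024, 0.33, 0.0041, -0.0213, -0.0503, -0.008, 0.024, 0.33, 0.0041, -0.0213, -0.0503]'

```text
clock: 6.35
tcp_pos: [0.5041, -0.0299, 0.0698]
orientation: [2.914, 0.837, 0.79]
force: [-0.4, 0.7, -0.3]
width: 0.647
finger_force: 0.0
```

```bash
python3 - <<'E'
from h import *
from plant import r
import cv2
print(loc(r.get_state()["tcp_pos"]))
f=r.grab_frame("scene")
cv2.imwrite("pics/c4.png",cv2.resize(f["image"][160:280,225:365,::-1],None,fx=4,fy=4,interpolation=cv2.INTER_CUBIC))
E
```

```text
[ 0.1701  0.0488 -0.0233]
```

View pics/c4.png

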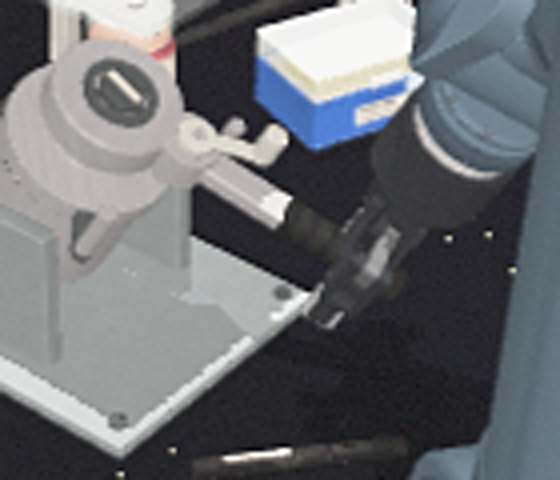

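The fingers straddle the grip at crop (370,260). I'll cage it without a hard squeeze and swing right.

Call:
nudge_tcp --segments '[0, 0, 0, 0, 0, 0, 0, 0, 0, 0, 0, 0, 0, 0, 0, 0, 0, 0]' --finger_gap 0.33 --grip_force 25

```text
clock: 6.78
tcp_pos: [0.5082, -0.0342, 0.079]
orientation: [2.896, 0.83, 0.808]
force: [1.0, -0.7, -0.1]
width: 0.329
finger_force: 0.4
```

```bash
cat >arc.py <<'E'
from h import *
import sys
from plant import r
st=r.get_state();l=loc(st["tcp_pos"]);print("th",np.arctan2(l[1],l[0]),l)
for t in map(float,sys.argv[1:]):print(t,*rel(pol(.172,t,-.017),rot(t)))
E
python3 arc.py .3 .4 .5 .58 .62
```

```text
th 0.31968624380576494 [ 0.1629  0.0539 -0.0168]
0.3 -0.0 -0.003 0.0 -0.001 -0.001 0.024
0.4 0.0 0.014 0.0 -0.001 -0.001 -0.076
0.5 0.002 0.031 0.0 -0.001 -0.002 -0.176
0.58 0.005 0.044 0.0 -0.001 -0.002 -0.256
0.62 0.007 0.051 0.0 -0.001 -0.002 -0.296
```

In the tool's units: 0.051 m is 0.102, 0.044 m is 0.088, -0.296 rad is -0.0471.

Call:
nudge_tcp --segments '[0, 0.028, 0, 0, 0, -0.0121, 0.004, 0.062, 0, 0, 0, -0.028, 0.01, 0.088, 0, 0, 0, -0.0407, 0.014, 0.102, 0, 0, 0, -0.0471, 0.014, 0.102, 0, 0, 0, -0.0471]'

```text
clock: 7.4
tcp_pos: [0.5366, -0.0734, 0.0884]
orientation: [2.683, 1.222, 0.773]
force: [-3.3, 1.7, -0.7]
width: 0.329
finger_force: 1.6
```

```bash
python3 arc.py .62 .45 .3 .15 0 -.15 -.3 -.45 -.55 -.62
```

```text
th 0.6069668230275038 [ 0.1421  0.0987 -0.018 ]
0.62 0.001 0.002 -0.001 -0.006 -0.001 -0.001
0.45 0.003 -0.027 -0.001 -0.006 -0.0 0.169
0.3 0.01 -0.052 -0.001 -0.006 0.0 0.319
0.15 0.02 -0.076 -0.001 -0.006 0.001 0.469
0.0 0.033 -0.098 -0.0 -0.006 0.001 0.619
-0.15 0.049 -0.118 -0.0 -0.006 0.002 0.769
-0.3 0.069 -0.135 -0.0 -0.006 0.002 0.919
-0.45 0.09 -0.149 -0.0 -0.006 0.002 1.069
-0.55 0.106 -0.156 0.0 -0.006 0.003 1.169
-0.62 0.117 -0.161 0.0 -0.006 0.003 1.239
```

In the tool's units: -0.16 m is -0.32, -0.156 m is -0.312, 1.239 rad is 0.1972.

Call:
nudge_tcp --segments '[0.006, -0.054, 0, 0, 0, 0.0269, 0.02, -0.104, 0, 0, 0, 0.0508, 0.04, -0.152, 0, 0, 0, 0.0746, 0.066, -0.196, 0, 0, 0, 0.0985, 0.098, -0.236, 0, 0, 0, 0.1224, 0.138, -0.27, 0, 0, 0, 0.1463, 0.18, -0.298, 0, 0, 0, 0.1701, 0.212, -0.312, 0, 0, 0, 0.1861, 0.234, -0.32, 0, 0, 0, 0.1972, 0.234, -0.32, 0, 0, 0, 0.1972]'

```text
clock: 8.65
tcp_pos: [0.4937, 0.1197, 0.0914]
orientation: [-2.789, 0.541, -0.692]
force: [-0.0, 0.5, 0.4]
width: 0.331
finger_force: 0.0
```

```bash
python3 arc.py -.6 -.45 -.3 -.15 0 .15 .3 .45 .55 .63
python3 - <<'E'
from h import *
from plant import r
import cv2
f=r.grab_frame("scene")
cv2.imwrite("pics/c5.png",cv2.resize(f["image"][160:280,225:365,::-1],None,fx=4,fy=4,interpolation=cv2.INTER_CUBIC))
E
```

```text
th -0.6233613895834417 [ 0.1379 -0.0992 -0.0169]
-0.6 -0.002 0.004 0.0 -0.003 0.002 -0.018
-0.45 0.0 0.03 -0.0 -0.003 0.001 -0.168
-0.3 0.007 0.055 -0.0 -0.003 0.001 -0.318
-0.15 0.016 0.079 -0.0 -0.004 0.001 -0.468
0.0 0.03 0.101 -0.0 -0.004 0.001 -0.618
0.15 0.046 0.12 -0.0 -0.004 0.0 -0.768
0.3 0.065 0.138 -0.0 -0.004 0.0 -0.918
0.45 0.087 0.152 -0.001 -0.004 -0.0 -1.068
0.55 0.102 0.159 -0.001 -0.004 -0.0 -1.168
0.63 0.115 0.164 -0.001 -0.004 -0.001 -1.248
```

View pics/c5.png

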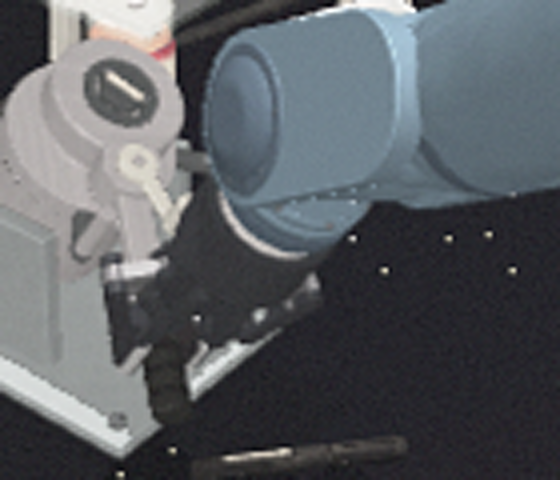

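The handle is at the left stop with the lever still on its right side, the plug line is visible at crop (125,88), and nothing has been disturbed. Loosening stroke to the right.

In the tool's units: 0.163 m is 0.326, 0.159 m is 0.318, -1.24 rad is -0.1974.

Call:
nudge_tcp --segments '[0, 0.06, 0, 0, 0, -0.0267, 0.014, 0.11, 0, 0, 0, -0.0506, 0.032, 0.158, 0, 0, 0, -0.0745, 0.06, 0.202, 0, 0, 0, -0.0984, 0.092, 0.24, 0, 0, 0, -0.1222, 0.13, 0.276, 0, 0, 0, -0.1461, 0.174, 0.304, 0, 0, 0, -0.17, 0.204, 0.318, 0, 0, 0, -0.1859, 0.228, 0.326, 0, 0, 0, -0.1974, 0.228, 0.326, 0, 0, 0, -0.1974]'

```text
clock: 9.95
tcp_pos: [0.5371, -0.0749, 0.0879]
orientation: [2.683, 1.222, 0.771]
force: [-3.4, 1.1, -1.8]
width: 0.326
finger_force: 1.1
```

```bash
python3 arc.py .62 .45 .3 .15 0 -.15 -.3 -.45 -.55 -.62
```

```text
th 0.613807076979512 [ 0.1422  0.1002 -0.0185]
0.62 0.002 0.001 -0.002 -0.005 0.0 -0.001
0.45 0.004 -0.028 -0.001 -0.005 0.001 0.169
0.3 0.011 -0.053 -0.001 -0.005 0.001 0.319
0.15 0.021 -0.077 -0.001 -0.005 0.002 0.469
0.0 0.034 -0.099 -0.001 -0.005 0.002 0.619
-0.15 0.05 -0.119 -0.001 -0.005 0.002 0.769
-0.3 0.07 -0.136 -0.001 -0.005 0.003 0.919
-0.45 0.091 -0.15 -0.001 -0.005 0.003 1.069
-0.55 0.107 -0.157 -0.001 -0.005 0.003 1.169
-0.62 0.118 -0.162 -0.001 -0.005 0.004 1.239
```

In the tool's units: -0.16 m is -0.32, -0.156 m is -0.312, 1.239 rad is 0.1972.

```bash
cat >line.py <<'E'
from h import *
from plant import r
import cv2,sys
def lineang(f):
    # rectify the plug top (local plane z=.0146) and fit the white line
    n=161;g=(np.arange(n)-80)*.0002
    X,Y=np.meshgrid(g,g);P=H+X[...,None]*rt+Y[...,None]*d0+.0146*ax
    C=P@f["R"].T+f["t"];u=C[...,0]/C[...,2]*f["fx"]+f["cx"];v=C[...,1]/C[...,2]*f["fy"]+f["cy"]
    m=cv2.remap(np.ascontiguousarray(f["image"]),u.astype(np.float32),v.astype(np.float32),cv2.INTER_CUBIC)
    k=cv2.cvtColor(m,cv2.COLOR_RGB2GRAY).astype(float);k[np.hypot(X,Y)>.0125]=0
    w=k>(k.max()+np.median(k[k>0]))/2
    vx,vy,_,_=cv2.fitLine(np.argwhere(w)[:,::-1].astype(np.float32),cv2.DIST_L2,0,.01,.01).ravel()
    return m,np.arctan2(vx,vy),w.sum()   # from down-slope toward right
if __name__=="__main__":
    for q in(dict(np.load("scene0.npz")),r.grab_frame("scene")): print(lineang(q)[1:])
E
python3 line.py
```

```text
(np.float32(0.011991337), np.int64(2919))
(np.float32(1.1887032), np.int64(2558))
```

Call:
nudge_tcp --segments '[0.006, -0.054, 0, 0, 0, 0.0269, 0.02, -0.104, 0, 0, 0, 0.0508, 0.04, -0.152, 0, 0, 0, 0.0746, 0.066, -0.196, 0, 0, 0, 0.0985, 0.098, -0.236, 0, 0, 0, 0.1224, 0.138, -0.27, 0, 0, 0, 0.1463, 0.18, -0.298, 0, 0, 0, 0.1701, 0.212, -0.312, 0, 0, 0, 0.1861, 0.234, -0.32, 0, 0, 0, 0.1972, 0.234, -0.32, 0, 0, 0, 0.1972]'

```text
clock: 11.25
tcp_pos: [0.4942, 0.1192, 0.0913]
orientation: [-2.789, 0.54, -0.692]
force: [0.5, -0.2, -0.1]
width: 0.33
finger_force: 0.0
```

```bash
python3 line.py;python3 arc.py -.6 -.45 -.3 -.15 0 .15 .3 .45 .55 .63
```

```text
(np.float32(0.011991337), np.int64(2919))
(np.float32(1.187281), np.int64(2486))
th -0.6181567910315379 [ 0.1381 -0.0982 -0.0172]
-0.6 -0.003 0.003 -0.0 -0.003 0.002 -0.017
-0.45 -0.0 0.029 -0.0 -0.003 0.002 -0.167
-0.3 0.006 0.054 -0.0 -0.003 0.002 -0.317
-0.15 0.016 0.078 -0.0 -0.003 0.001 -0.467
0.0 0.029 0.1 -0.001 -0.003 0.001 -0.617
0.15 0.046 0.12 -0.001 -0.003 0.001 -0.767
0.3 0.065 0.137 -0.001 -0.004 0.001 -0.917
0.45 0.086 0.151 -0.001 -0.004 0.0 -1.067
0.55 0.102 0.158 -0.001 -0.004 0.0 -1.167
0.63 0.115 0.163 -0.001 -0.004 -0.0 -1.247
```

The plug is at 1.18 rad. One more stroke should take it to about 2, clear of both the target and the 2.8 limit.

In the tool's units: 0.161 m is 0.322, 0.159 m is 0.318, -1.21 rad is -0.1926.

Call:
nudge_tcp --segments '[0, 0.06, 0, 0, 0, -0.0267, 0.014, 0.11, 0, 0, 0, -0.0506, 0.032, 0.158, 0, 0, 0, -0.0745, 0.06, 0.202, 0, 0, 0, -0.0984, 0.092, 0.24, 0, 0, 0, -0.1222, 0.13, 0.276, 0, 0, 0, -0.1461, 0.174, 0.304, 0, 0, 0, -0.17, 0.204, 0.318, 0, 0, 0, -0.1859, 0.218, 0.322, 0, 0, 0, -0.1926, 0.218, 0.322, 0, 0, 0, -0.1926]'

```text
clock: 12.55
tcp_pos: [0.5337, -0.0713, 0.0862]
orientation: [2.707, 1.187, 0.774]
force: [-3.1, 1.7, -2.2]
width: 0.331
finger_force: 1.4
```

```bash
python3 line.py
```

```text
(np.float32(0.011991337), np.int64(2919))
(np.float32(2.033345), np.int64(2559))
```

The plug is at 2.02 rad. Now I'll let go and withdraw.

In the tool's units: -0.18 m is -0.36, -0.15 m is -0.3.

Call:
nudge_tcp --segments '[0, -0.006, 0, 0, 0, 0, 0, -0.006, 0, 0, 0, 0, 0, -0.006, 0, 0, 0, 0, 0, -0.006, -0.08, 0, 0, 0, 0, -0.006, -0.18, 0, 0, 0, 0, -0.006, -0.3, 0, 0, 0, 0, -0.006, -0.36, 0, 0, 0, 0, -0.006, -0.36, 0, 0, 0]' --finger_gap 0.65

```text
clock: 13.6
tcp_pos: [0.4469, -0.0918, 0.2458]
orientation: [2.698, 1.183, 0.78]
force: [-0.2, -1.1, 0.1]
width: 0.654
finger_force: 0.0
```

```bash
python3 line.py; python3 - <<'E'
from h import *
from plant import r
import cv2
f=r.grab_frame("scene")
cv2.imwrite("pics/c6.png",cv2.resize(f["image"][120:300,100:365,::-1],None,fx=3,fy=3,interpolation=cv2.INTER_CUBIC)[:600,:800])
E
```

```text
(np.float32(0.011991337), np.int64(2919))
(np.float32(2.036523), np.int64(2520))
```

View pics/c6.png

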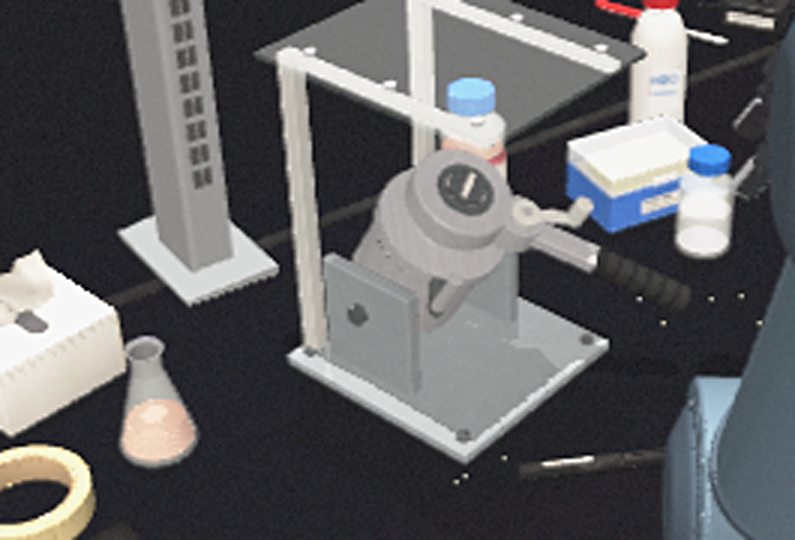

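The gripper is clear. The line at crop (465,183) has turned, the lever is on the right with its knob at (583,207), and the bystanders are in place. Last, a check of the lever angle.

```bash
python3 - <<'E'
from h import *
def onpl(x,y,h):
    o,d=ray(a,100+(x+.5)/3-.5,120+(y+.5)/3-.5);return loc(o+((H-o)@ax+h)/(d@ax)*d)
th=[np.arctan2(*onpl(*p,.008)[1::-1]) for p in((600,258),(645,276),(680,290))];t=np.mean(th)
k=onpl(583,206,.04);pv=np.r_[.054*np.cos(t),.054*np.sin(t)]
print(th,k,np.hypot(*(k[:2]-pv)),"lever",np.arctan2(*(k[:2]-pv)[::-1])-t)
E
```

```text
[np.float64(0.5221917776063961), np.float64(0.5394081942659618), np.float64(0.5479287650741353)] [0.0732 0.0606 0.04  ] 0.04252680532616979 lever 0.3519400059128214
```

```bash
python3 -c "
from plant import r
print(r.job_done())"
```

```text
the job is handed in; nothing more can be done
None
```

I flipped the lever to the loosening side and backed the plug off about 2.0 rad (a quarter turn is 1.57); the gripper was clear of everything when I handed in at about 14 s. The lever measured about 0.35 rad against its 0.4 stop, which I took as fully over because it had pushed solidly against the stop at 10 N.

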